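# Clear the basin: stoppers into the crock, then tilt the long spatula out

### The arm

A 6-joint arm with a two-finger parallel gripper is mounted at the origin on the work surface. World frame = base frame: x ahead of the robot, y to its left, z up, the work surface at z = 0. Lengths are in m, angles in degrees, forces in N, time in s.
With the tool pointing down it reaches from about 0.4 to 0.825 m from the base axis. Payload 7 kg.
Tool frame: the origin (TCP) lies midway between the tips of the shut fingers; the grasp point (between the pads) lies 19 mm behind it; z points along the fingers, y is the line along which they close (so a half turn about z gives the same grasp; the last joint's range is limited). The gripper opens to 88 mm and grips with 3 to 60 N. Pads are 19 mm wide; open, the fingers measure 130 mm over their backs; the gripper's body (78 mm by 193 mm) begins 47 mm behind the grasp point.
Start: joints at [81.079, 20.546, 0.682, 0, -70.136, -16.507], TCP at [0.29, 0.61, 0.227] pointing down, gripper open.
Joint ranges: [-176.03, 176.03], [-82.01, 121.73], [-58.28, 71.71], [-173.87, 95.51], [-174.79, -0.11], [-173.66, 173.66]. Speed limits (degrees/s): [136.94, 136.94, 172.46, 180, 180, 180].

### API

Orientations are given as [roll, pitch, yaw] about the fixed x, y, z axes, in that order (R = Rz(yaw) Ry(pitch) Rx(roll)).
In Python, from plant import r gives the robot as it stands. The module is installed in compiled form; this text tells all that it offers.
- The arm moves only by the tool play_rows, never from a script. Its argument "rows" is a list of rows, each an object with "slide": the shift along the tool's x, y, z as a fraction of full scale, a list of three; "delta_rot": the turn, a rotation vector about the tool's x, y, z as a fraction of full scale, a list of three; "fingers": the opening, from -1 (shut) to 1 (fully open). In form: [{"slide": [x, y, z], "delta_rot": [rx, ry, rz], "fingers": fingers}, ...]. A call has 1 to 8 rows; each row shifts and turns the commanded pose from where the row before left it, along the tool's axes as they then stand; what a row does not reach is not made up. Full scale, the value 1, is 0.15 m for a shift and 0.08 rad for a turn. A row lasts 1/8 s, in which the tool goes at most 62.5 mm and 10.7 degrees, less where a joint would pass 70% of its speed; a pose out of reach is approached as far as the arm can. A call with a number of a shift or a turn outside -1 to 1 is refused whole. A call with a gripper value outside its range is refused whole. The fingers move at their own pace and stop on an object; "squeeze" is the grip in N (left out, the last holds). Time passes only in rows, so rows that do not move let the fingers close. It gives the time, the measured TCP pose, the force, the opening and the grip force at its end, in the units of the state.
- r.get_state(): the state, without advancing time (a new reading comes with each control period).
- r.capture(name): name is "scene" or "top" or "wrist"; returns a dict with "image" (420x560x3 uint8, blue, green, red), "fx", "fy", "cx", "cy" (pixels), "R" (3x3) and "t" (3): a world point X has camera coordinates R X + t; the wrist camera has in their place "T_tool_cam" (4x4, takes a point from camera to tool coordinates, whose origin is the TCP and whose axes are the flange's). Camera axes: x right, y down, z forward; pixel columns grow to the right and rows downward; lengths in m; the calibration is good to about 2 mm. The wrist camera is an equidistant fisheye: a pixel r from the principal point sees the ray r / f radians off the axis. A picture is of the moment at which its call begins: read the wrist's pose just before it. There is no depth.
- r.close_job(): hands the job in; it is judged then, once.
The state is a dict: "time_s": time; "joints": joint angles; "qd": joint speeds; "joint_torque": joint torques, N m; "tcp_pos": TCP position; "eef_rot": TCP orientation; "contact_force": force on the tool from outside, world axes, zero at the start; "moment": the same for the moment, N m; "gripper_width": finger opening in m; "gripper_force": force on a finger pad.
Only numpy, scipy, OpenCV 4.12 (cv2) and the standard library are available. Lean on these libraries where they do the work, as an engineer would, in place of code of your own. Each camera call takes 0.05 s, during which the arm holds its last target. There are 200 camera calls.

### The job

First pick up the two bottle stoppers standing on the chopping board and drop them into the open white crock, so that they are not knocked into the basin. Then take the long wooden spatula in the washing-up basin by its handle, tilt it handle end up and draw it out through the opening beside the board without prying it hard against the basin or board. Finish while still holding it: keep the whole spatula still in the gripper about a hand's width (10 cm) clear above the board, touching nothing else, with both stoppers in the standing crock and the amber bottle, mug and glass jar left alone.

Things in the scene. Friction and masses are not known exactly. Their poses are not given: they have to be found in the camera images.
- basin: Fixed steel basin, 115 mm high, walls 5 mm; a fixed wooden board (15 mm thick, top at 130 mm) lies on the rim over one end. Origin: at counter height z = 0 below the middle of the board's edge at the opening; x points from the board to the open end, z up. Inside: x -145 to 200 mm, y -105 to 105 mm. Board: x -165 to 0, y -125 to 125 mm. A grid of thin cross bars inside has its top at 45 mm.
- opening (a point): Centre of the basin's opening, at rim height (115 mm, as the board's underside), 100 mm from the board's edge; axes as the basin's. The opening is 200 mm along x, from the board's edge to the end wall, and 210 mm along y: too short for the spatula to be lifted out level.
- spatula_center (a point): Flat wooden spatula, 310 mm long, about 100 g, lying on the grid, blade under the board. This point: half-way along, 8 mm above its underside. x points along it to the handle end, z up. Handle: 20 mm wide, 16 mm thick, x -70 to 155 mm. Blade: 52 mm wide, 8 mm thick, x -155 to -85 mm, then a 36 mm wide neck; undersides level. Balances 10 mm to the blade side of this point.
- spatula_handle_end (a point): The spatula's handle end, in the middle of the handle's thickness (x +155 mm from spatula_center).
- spatula_blade_end (a point): The spatula's blade end, in the middle of the blade's thickness (x -155 mm, z -4 mm from spatula_center).
- stopper_a_center (a point): Bottle stopper standing on the board: black cap 34 mm across and 20 mm high below, cork 24 mm tapering to 20 mm above, 45 mm tall in all. This point is on its axis, half-way up; z up along the axis.
- stopper_b_center (a point): A second, identical stopper on the board. This point is on its axis, half-way up; z up along the axis.
- crock: Open round white ceramic crock, 120 mm across, 95 mm high, wall 5 mm, about 0.8 kg, standing loose on the counter to the left or right of the basin. Origin: centre of its underside; z up.
- crock_rim (a point): Centre of the crock's mouth, 95 mm above its underside.
- soap_bottle: Bystander: amber glass bottle, 64 mm across, 160 mm tall, on the other side of the basin from the crock. Origin: centre of its underside, z up. Leave alone.
- mug: Bystander: blue mug, 80 mm across, 90 mm tall, at the far side of the counter. Origin: centre of its underside, z up. Leave alone.
- jar: Bystander: glass jar, 72 mm across, 100 mm tall, at the far side of the counter. Origin: centre of its underside, z up. Leave alone.
There are look-alikes about, which are no part of the job. Leave any yellow look-alike of the part that bears stopper_a_center alone.

How it is judged (in metres and radians):
On the way:
1. both stoppers lie in the crock, released, while the spatula still lies in the basin (horizontal distance between each of stopper_a_center, stopper_b_center and crock_rim below 0.058 m and z of each of stopper_a_center, stopper_b_center in the frame of crock below 0.085 m and distance of spatula_center from where it was at the start of the episode below 0.04 m and contact force between the fingers and stopper_a below 0.05 N and contact force between the fingers and stopper_b below 0.05 N), for 0.2 s.
At the end, for the whole second after the job is handed in: Both stoppers lie in the standing crock (tilt under 0.1 rad; within 58 mm of its axis, centre below 85 mm), and the spatula is held still (under 0.03 m/s) in the fingers with both its ends above 185 mm, i.e. 55 mm over the board's top, touching neither basin, crock nor bystanders (horizontal distance between each of stopper_a_center, stopper_b_center and crock_rim below 0.058 m and z of each of stopper_a_center, stopper_b_center in the frame of crock below 0.085 m and height (world z) of each of spatula_handle_end, spatula_blade_end above 0.185 m and contact force between spatula and the fingers above 1 N and linear speed of spatula below 0.03 m/s and contact force between spatula and basin below 0.05 N and contact force between spatula and crock below 0.05 N and contact force between spatula and soap_bottle below 0.05 N and contact force between spatula and mug below 0.05 N and contact force between spatula and jar below 0.05 N and angle between crock's own z axis and vertical below 0.1 rad); the arm keeps its last pose, push and grip.
It fails at once if the spatula is pried against the basin or board with more than 30 N (contact force between spatula and basin above 30 N).
It fails at once if the crock is pushed more than 60 mm or tipped (distance of crock from where it was at the start of the episode above 0.06 m or angle between crock's own z axis and vertical above 0.5 rad).
It fails at once if the bottle, mug or jar is moved more than 30 mm (distance of any of soap_bottle, mug, jar from where it was at the start of the episode above 0.03 m).
It also fails if it takes over 56 s, if anything falls off the work surface, if the arm or the gripper's body presses on something with over 40 N, if the wrist force passes 120 N, or if a joint passes its speed limit or range.

## Working session

There is one attempt and no reset: what is moved stays moved. The work goes in short steps, Python scripts to look and compute and a tool call to move; the robot and the scene stay as the last step left them, time stands still between calls to the robot, and variables do not carry over. Pictures are saved under pics/ and viewed, at most 10 in all, crops included, and the job is handed in when it is done.

Besides the shell and the picture viewer there is one more tool, called after "Emit:" as name([rows], argument=value, ...), one row to a line, values as JSON. play_rows: Moves the arm, as the interface text tells. Shift numbers are shares of 0.15 m and turn numbers shares of 0.08 rad, none past 1 either way. Its arguments: {"type":"object","properties":{"rows":{"type":"array"},"squeeze":{"type":"number"}},"required":["rows"]}

```bash
mkdir -p pics; python3 - <<'E'
from plant import r
import cv2,pickle
d={}
for n in("scene","top","wrist"):
    s=r.get_state(); c=r.capture(n); d[n]=c; c["state"]=s
    cv2.imwrite(f"pics/{n}0.png",c["image"])
    print(n,{k:v for k,v in c.items() if k not in("image","state")})
print(s)
pickle.dump(d,open("d0.pkl","wb"))
E
```

```text
scene {'fx': 392.0761786504883, 'fy': 392.0761786504883, 'cx': 281.69117446934854, 'cy': 209.55677359507746, 'R': array([[-0.83432318,  0.5511881 ,  0.00982407],
       [ 0.43277335,  0.66591183, -0.6076748 ],
       [-0.34148508, -0.50274558, -0.79412519]]), 't': array([ 0.43972672, -0.16592452,  1.14902774])}
top {'fx': 404.48135467300807, 'fy': 404.48135467300807, 'cx': 281.7883173139443, 'cy': 205.13165330732335, 'R': array([[ 0.007133  , -0.99992042,  0.01040577],
       [-0.9989002 , -0.0076072 , -0.04626579],
       [ 0.04634127, -0.01006431, -0.99887497]]), 't': array([-0.00614029,  0.55373612,  0.98934432])}
wrist {'fx': 325.19226210127806, 'fy': 325.19226210127806, 'cx': 278.95451604861216, 'cy': 209.46773931082623, 'T_tool_cam': array([[ 7.86484368e-04, -9.58621365e-01, -2.84683089e-01,
         7.72435918e-02],
       [ 9.99999572e-01,  6.15241771e-04,  6.90944188e-04,
        -7.27103827e-04],
       [-4.87204933e-04, -2.84683510e-01,  9.58621438e-01,
        -1.57926895e-01],
       [ 0.00000000e+00,  0.00000000e+00,  0.00000000e+00,
         1.00000000e+00]])}
{'time_s': 0.1, 'joints': array([ 8.10781597e+01,  2.05888482e+01,  6.40551808e-01, -1.59541464e-02,
       -7.01376168e+01, -1.65080882e+01]), 'qd': array([ 0.01858568, -0.19245418,  0.04573683,  0.00544654,  0.09205794,
       -0.07530411]), 'joint_torque': array([-2.00797811e-03, -5.84158623e+01,  2.93749398e+01,  7.01547816e+00,
        1.01877764e-02, -5.55519364e-05]), 'tcp_pos': array([0.28968525, 0.60920209, 0.22571649]), 'eef_rot': array([ 1.79913366e+02, -1.00337723e-02, -2.54353528e+01]), 'contact_force': array([ 0.64241705,  0.37645959, -0.41399736]), 'moment': array([-0.03342199,  0.01650683,  0.00637451]), 'gripper_force': 0.0, 'gripper_width': 0.08728928731359865}
```

View pics/scene0.png

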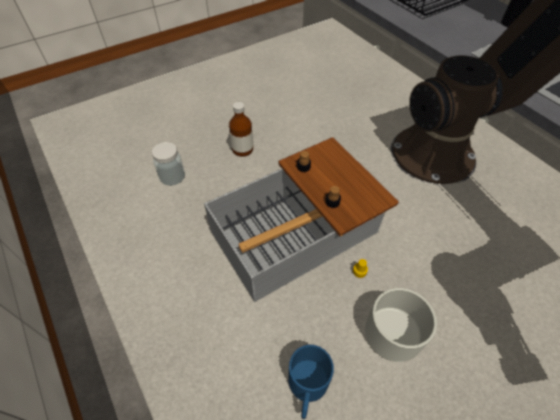

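View pics/top0.png

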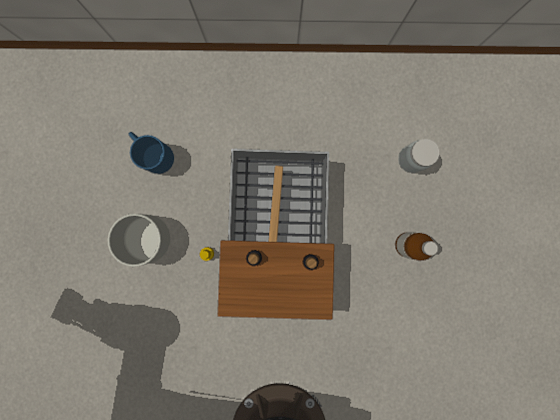

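Scene view: two black/brown stoppers on the board at (304,162) and (334,198), a yellow look-alike on the counter at (362,268), and the crock at (403,322). In the top view they are: stoppers (254,257) and (312,262), yellow decoy (207,254), crock (134,240), spatula handle end (278,166), bottle (420,247). Candidates for the stoppers are those two plus the yellow one, so I choose the two on the board. A close crop comes next.

```bash
python3 - <<'E'
import cv2,pickle
d=pickle.load(open("d0.pkl","rb"))
im=d["top"]["image"][140:330,95:345]
cv2.imwrite("pics/crop1.png",cv2.resize(im,None,fx=3.1,fy=3.1,interpolation=cv2.INTER_CUBIC))
im=d["scene"]["image"][135:365,200:450]
cv2.imwrite("pics/crop2.png",cv2.resize(im,None,fx=2.6,fy=2.6,interpolation=cv2.INTER_CUBIC))
E
```

```text
(no output)
```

View pics/crop1.png

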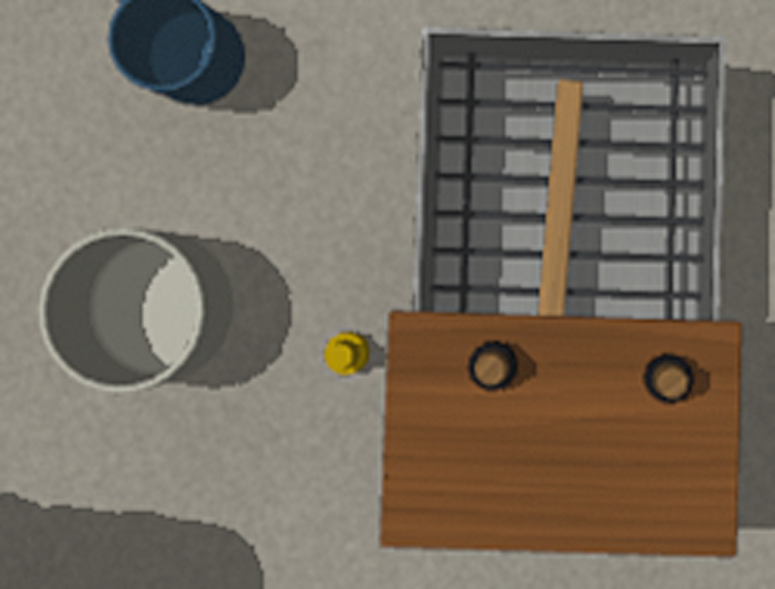

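View pics/crop2.png

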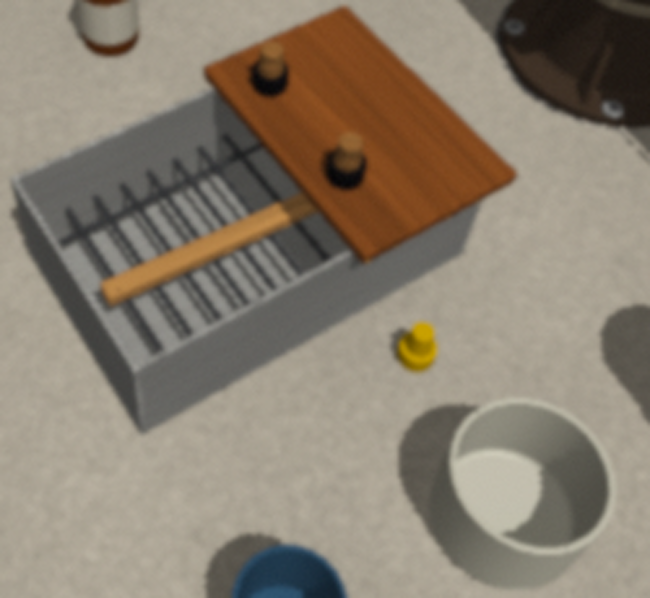

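The crop confirms it. The real stoppers have black caps and cork, at crop1 (493,367) and (670,379). The yellow one at (347,353) stands on the counter and gets left alone. Next I turn these pixels into positions.

```bash
cat > h.py <<'E'
import numpy as np
from scipy.spatial.transform import Rotation as Ro
def ray(c,uv,z):
    d=c["R"].T@np.array([(uv[0]-c["cx"])/c["fx"],(uv[1]-c["cy"])/c["fy"],1]); o=-c["R"].T@c["t"]
    return o+d*(z-o[2])/d[2]
def proj(c,X):
    p=c["R"]@np.array(X)+c["t"]; return p[:2]/p[2]*c["fx"]+[c["cx"],c["cy"]]
E
python3 - <<'E'
import pickle; from h import *
d=pickle.load(open("d0.pkl","rb")); t=d["top"]; s=d["scene"]
f=lambda u,z: ray(t,((u[0]+.5)/3.1-.5+95,(u[1]+.5)/3.1-.5+140),z)
g=lambda u,z: ray(s,((u[0]+.5)/2.6-.5+200,(u[1]+.5)/2.6-.5+135),z)
P={}
for n,u,z in [("b0",(390,311),.13),("b1",(741,323),.13),("b2",(735,555),.13),("b3",(381,547),.13),
 ("ca",(493,367),.175),("cb",(670,379),.175),("capa",(494,366),.145),("capb",(670,379),.145),("he",(570.5,81),.061),("hb",(552.5,316),.061),
 ("rimL",(425,29),.115),("rimR",(720,41),.115),("crock",(123,310),.095),("yel",(347,353),.04)]:
    P[n]=f(u,z); print(n,P[n].round(4))
for n,u,z in [("ca",(350,140),.175),("cb",(273,48),.175),("crock",(531,475),.095),("hcorner near",(108,296),.061),("hc2",(100,284),.061),("b0",(365,257),.13),("b1",(206,70),.13),("b2",(344,7),.13),("b3",(515,174),.13),("rimFar",(14,183),.115),("rim2",(138,362),.115)]:
    print("scene",n,g(u,z).round(4))
v=P["b0"]-P["b3"];w=P["b1"]-P["b2"];e=P["b0"]-P["b1"]
print([np.degrees(np.arctan2(q[1],q[0])) for q in(v,w,e)],"spat",np.degrees(np.arctan2(*(P["he"]-P["hb"])[[1,0]])))
E
```

```text
b0 [0.4714 0.132  0.13  ]
b1 [ 0.4646 -0.1147  0.13  ]
b2 [ 0.3033 -0.1107  0.13  ]
b3 [0.3077 0.1359 0.13  ]
ca [0.4366 0.0567 0.175 ]
cb [ 0.4293 -0.0611  0.175 ]
capa [0.4347 0.0578 0.145 ]
capb [ 0.4265 -0.0636  0.145 ]
he [0.6448 0.0064 0.061 ]
hb [0.4657 0.0187 0.061 ]
rimL [0.6738 0.1118 0.115 ]
rimR [ 0.667  -0.1013  0.115 ]
crock [0.4694 0.331  0.095 ]
yel [0.4352 0.1773 0.04  ]
scene ca [0.4346 0.0595 0.175 ]
scene cb [ 0.4257 -0.0612  0.175 ]
scene crock [0.4723 0.3359 0.095 ]
scene hcorner near [0.6458 0.0154 0.061 ]
scene hc2 [0.6455 0.0011 0.061 ]
scene b0 [0.4725 0.1357 0.13  ]
scene b1 [ 0.4655 -0.1075  0.13  ]
scene b2 [ 0.3057 -0.1058  0.13  ]
scene b3 [0.3117 0.1388 0.13  ]
scene rimFar [ 0.6702 -0.0965  0.115 ]
scene rim2 [0.6694 0.1099 0.115 ]
[np.float64(-1.3774970513718001), np.float64(-1.4201775574435567), np.float64(88.43020663501623)] spat -3.9262658592892006
```

```bash
cat >> h.py <<'E'
def plan(pos,rpy,n=None,step=.055,start=None):
    """rows (tool axes, full-scale shares) from the measured pose to a world pose"""
    from plant import r
    s=r.get_state()
    p,R=start or (s["tcp_pos"],Ro.from_euler("xyz",s["eef_rot"],degrees=True))
    G=Ro.from_euler("xyz",rpy,degrees=True); pos=np.array(pos)
    w=(R.inv()*G).as_rotvec()
    n=n or int(max(np.ceil(np.linalg.norm(pos-p)/step),np.ceil(abs(w).max()/.078),1))
    for i in range(n):
        print((R.inv().apply((pos-p)/n)/.15).round(3).tolist(),(w/n/.08).round(3).tolist())
        R=R*Ro.from_rotvec(w/n)
    print("--")
    return pos,G
E
python3 - <<'E'
from h import *
k=plan([.4355,.058,.25],[180,0,-1.5],n=12)
E
```

```text
[0.205, 0.242, -0.013] [0.001, 0.0, -0.435]
[0.196, 0.249, -0.013] [0.001, 0.0, -0.435]
[0.187, 0.255, -0.013] [0.001, 0.0, -0.435]
[0.178, 0.262, -0.013] [0.001, 0.0, -0.435]
[0.169, 0.268, -0.013] [0.001, 0.0, -0.435]
[0.16, 0.274, -0.013] [0.001, 0.0, -0.435]
[0.15, 0.279, -0.013] [0.001, 0.0, -0.435]
[0.14, 0.284, -0.013] [0.001, 0.0, -0.435]
[0.13, 0.289, -0.013] [0.001, 0.0, -0.435]
[0.12, 0.293, -0.013] [0.001, 0.0, -0.435]
[0.11, 0.297, -0.013] [0.001, 0.0, -0.435]
[0.1, 0.301, -0.013] [0.001, 0.0, -0.435]
--
```

Emit:
play_rows([
  {"slide": [0.205,0.242,-0.013],"delta_rot": [0,0,-0.435],"fingers": 1},
  {"slide": [0.196,0.249,-0.013],"delta_rot": [0,0,-0.435],"fingers": 1},
  {"slide": [0.187,0.255,-0.013],"delta_rot": [0,0,-0.435],"fingers": 1},
  {"slide": [0.178,0.262,-0.013],"delta_rot": [0,0,-0.435],"fingers": 1},
  {"slide": [0.169,0.268,-0.013],"delta_rot": [0,0,-0.435],"fingers": 1},
  {"slide": [0.16,0.274,-0.013],"delta_rot": [0,0,-0.435],"fingers": 1},
  {"slide": [0.15,0.279,-0.013],"delta_rot": [0,0,-0.435],"fingers": 1},
  {"slide": [0.14,0.284,-0.013],"delta_rot": [0,0,-0.435],"fingers": 1},
])

```text
time_s: 1.15
tcp_pos: [0.3869, 0.2404, 0.2422]
eef_rot: [-180.0, -0.0, -9.4]
contact_force: [0.4, 0.5, 0.7]
gripper_width: 0.0873
gripper_force: 0.0
```

Emit:
play_rows([
  {"slide": [0.13,0.289,-0.013],"delta_rot": [0,0,-0.435],"fingers": 1},
  {"slide": [0.12,0.293,-0.013],"delta_rot": [0,0,-0.435],"fingers": 1},
  {"slide": [0.11,0.297,-0.013],"delta_rot": [0,0,-0.435],"fingers": 1},
  {"slide": [0.1,0.301,-0.013],"delta_rot": [0,0,-0.435],"fingers": 1},
  {"slide": [0,0,0],"delta_rot": [0,0,0],"fingers": 1},
  {"slide": [0,0,0],"delta_rot": [0,0,0],"fingers": 1},
])

```text
time_s: 1.9
tcp_pos: [0.4354, 0.0581, 0.2498]
eef_rot: [-180.0, 0.0, -1.6]
contact_force: [0.3, 0.6, -0.4]
gripper_width: 0.0877
gripper_force: 0.0
```

```bash
python3 - <<'E'
from h import *
from plant import r
import cv2
s=r.get_state(); c=r.capture("wrist"); cv2.imwrite("pics/w1.png",c["image"])
R=Ro.from_euler("xyz",s["eef_rot"],degrees=True).as_matrix(); T=c["T_tool_cam"]
for X in [(.4355,.058,.175),(.4275,-.0615,.175),(.645,.007,.061)]:
    q=T[:3,:3].T@(R.T@(np.array(X)-s["tcp_pos"])-T[:3,3]); th=np.arctan2(np.hypot(q[0],q[1]),q[2]); n=q[:2]/np.hypot(q[0],q[1])
    print(X,(n*th*c["fx"]+[c["cx"],c["cy"]]).round(1))
plan([.4355,.058,.134],[180,0,-1.5],step=.03)
E
```

```text
(0.4355, 0.058, 0.175) [279.6 219.9]
(0.4275, -0.0615, 0.175) [426.3 224.7]
(0.645, 0.007, 0.061) [321.8  -2.8]
[0.0, 0.001, 0.193] [-0.0, 0.001, -0.001]
[0.0, 0.001, 0.193] [-0.0, 0.001, -0.001]
[0.0, 0.001, 0.193] [-0.0, 0.001, -0.001]
[0.0, 0.001, 0.193] [-0.0, 0.001, -0.001]
--
```

View pics/w1.png

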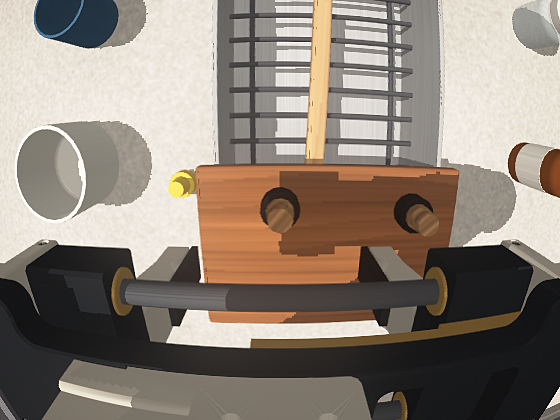

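The wrist view shows cork tops at about (281,218) and (426,223), against predictions of (280,220) and (426,225), so the positions agree. Descending.

Emit:
play_rows([
  {"slide": [0,0,0.26],"delta_rot": [0,0,0],"fingers": 1},
  {"slide": [0,0,0.26],"delta_rot": [0,0,0],"fingers": 1},
  {"slide": [0,0,0.18],"delta_rot": [0,0,0],"fingers": 1},
  {"slide": [0,0,0.07],"delta_rot": [0,0,0],"fingers": 1},
  {"slide": [0,0,0],"delta_rot": [0,0,0],"fingers": -1},
  {"slide": [0,0,0],"delta_rot": [0,0,0],"fingers": -1},
  {"slide": [0,0,0],"delta_rot": [0,0,0],"fingers": -1},
  {"slide": [0,0,0],"delta_rot": [0,0,0],"fingers": -1},
], squeeze=20)

```text
time_s: 2.95
tcp_pos: [0.4358, 0.0583, 0.135]
eef_rot: [-180.0, -0.1, -1.5]
contact_force: [-0.8, 0.4, -0.8]
gripper_width: 0.0534
gripper_force: 0.0
```

Emit:
play_rows([
  {"slide": [0,0,0],"delta_rot": [0,0,0],"fingers": -1},
  {"slide": [0,0,0],"delta_rot": [0,0,0],"fingers": -1},
])

```text
time_s: 3.2
tcp_pos: [0.4355, 0.0581, 0.1346]
eef_rot: [-180.0, -0.0, -1.5]
contact_force: [-0.1, -0.5, -0.2]
gripper_width: 0.0334
gripper_force: 17.0
```

```bash
python3 - <<'E'
from h import *
k=plan([.4355,.058,.22],[180,0,-1.5],step=.045)
k=plan([.453,.333,.22],[180,0,-1.5],start=k)
k=plan([.453,.333,.085],[180,0,-1.5],step=.045,start=k)
E
```

```text
[0.0, 0.0, -0.285] [-0.0, -0.001, -0.001]
[-0.0, 0.0, -0.285] [-0.0, -0.001, -0.001]
--
[0.011, -0.306, -0.0] [0.0, 0.0, 0.0]
[0.011, -0.306, -0.0] [0.0, 0.0, 0.0]
[0.011, -0.306, -0.0] [0.0, 0.0, 0.0]
[0.011, -0.306, -0.0] [0.0, 0.0, 0.0]
[0.011, -0.306, -0.0] [0.0, 0.0, 0.0]
[0.011, -0.306, -0.0] [0.0, 0.0, 0.0]
--
[0.0, -0.0, 0.225] [0.0, 0.0, 0.0]
[-0.0, -0.0, 0.225] [0.0, 0.0, 0.0]
[-0.0, -0.0, 0.225] [0.0, 0.0, 0.0]
[-0.0, -0.0, 0.225] [0.0, 0.0, 0.0]
--
```

Emit:
play_rows([
  {"slide": [0,0,-0.285],"delta_rot": [0,0,0],"fingers": -1},
  {"slide": [0,0,-0.285],"delta_rot": [0,0,0],"fingers": -1},
  {"slide": [0.011,-0.306,0],"delta_rot": [0,0,0],"fingers": -1},
  {"slide": [0.011,-0.306,0],"delta_rot": [0,0,0],"fingers": -1},
  {"slide": [0.011,-0.306,0],"delta_rot": [0,0,0],"fingers": -1},
  {"slide": [0.011,-0.306,0],"delta_rot": [0,0,0],"fingers": -1},
  {"slide": [0.011,-0.306,0],"delta_rot": [0,0,0],"fingers": -1},
  {"slide": [0.011,-0.306,0],"delta_rot": [0,0,0],"fingers": -1},
])

```text
time_s: 4.2
tcp_pos: [0.4525, 0.3347, 0.2198]
eef_rot: [180.0, 0.0, -1.5]
contact_force: [0.8, -0.0, -0.0]
gripper_width: 0.0332
gripper_force: 20.0
```

Emit:
play_rows([
  {"slide": [0,0,0],"delta_rot": [0,0,0],"fingers": -1},
  {"slide": [0,0,0.225],"delta_rot": [0,0,0],"fingers": -1},
  {"slide": [0,0,0.225],"delta_rot": [0,0,0],"fingers": -1},
  {"slide": [0,0,0.225],"delta_rot": [0,0,0],"fingers": -1},
  {"slide": [0,0,0.225],"delta_rot": [0,0,0],"fingers": -1},
  {"slide": [0,0,0],"delta_rot": [0,0,0],"fingers": 0.05},
  {"slide": [0,0,0],"delta_rot": [0,0,0],"fingers": 0.05},
  {"slide": [0,0,0],"delta_rot": [0,0,0],"fingers": 0.05},
])

```text
time_s: 5.2
tcp_pos: [0.4533, 0.334, 0.0867]
eef_rot: [-179.9, -0.1, -1.5]
contact_force: [0.8, 0.0, 0.1]
gripper_width: 0.0453
gripper_force: 0.0
```

```bash
python3 - <<'E'
from h import *
k=plan([.453,.333,.24],[180,0,-1.5],step=.055)
k=plan([.4275,-.0615,.24],[180,0,-1.5],start=k)
k=plan([.4275,-.0615,.134],[180,0,-1.5],step=.03,start=k)
E
```

```text
[-0.0, 0.001, -0.341] [-0.009, -0.007, 0.0]
[-0.0, 0.002, -0.341] [-0.009, -0.007, 0.0]
[-0.001, 0.002, -0.341] [-0.009, -0.007, 0.0]
--
[-0.013, 0.329, 0.0] [0.0, 0.0, 0.0]
[-0.013, 0.329, 0.0] [0.0, 0.0, 0.0]
[-0.013, 0.329, 0.0] [0.0, 0.0, 0.0]
[-0.013, 0.329, 0.0] [0.0, 0.0, 0.0]
[-0.013, 0.329, 0.0] [0.0, 0.0, 0.0]
[-0.013, 0.329, 0.0] [0.0, 0.0, 0.0]
[-0.013, 0.329, 0.0] [0.0, 0.0, 0.0]
[-0.013, 0.329, 0.0] [0.0, 0.0, 0.0]
--
[0.0, -0.0, 0.177] [0.0, 0.0, 0.0]
[-0.0, -0.0, 0.177] [0.0, 0.0, 0.0]
[-0.0, -0.0, 0.177] [0.0, 0.0, 0.0]
[-0.0, -0.0, 0.177] [0.0, 0.0, 0.0]
--
```

Emit:
play_rows([
  {"slide": [0,0,-0.341],"delta_rot": [0,0,0],"fingers": 0.05},
  {"slide": [0,0,-0.341],"delta_rot": [0,0,0],"fingers": 0.05},
  {"slide": [0,0,-0.341],"delta_rot": [0,0,0],"fingers": 1},
  {"slide": [-0.013,0.329,0],"delta_rot": [0,0,0],"fingers": 1},
  {"slide": [-0.013,0.329,0],"delta_rot": [0,0,0],"fingers": 1},
  {"slide": [-0.013,0.329,0],"delta_rot": [0,0,0],"fingers": 1},
  {"slide": [-0.013,0.329,0],"delta_rot": [0,0,0],"fingers": 1},
  {"slide": [-0.013,0.329,0],"delta_rot": [0,0,0],"fingers": 1},
])

```text
time_s: 6.2
tcp_pos: [0.4363, 0.0855, 0.2399]
eef_rot: [-179.9, -0.1, -1.5]
contact_force: [0.6, 0.5, 1.1]
gripper_width: 0.0873
gripper_force: 0.0
```

Emit:
play_rows([
  {"slide": [-0.013,0.329,0],"delta_rot": [0,0,0],"fingers": 1},
  {"slide": [-0.013,0.329,0],"delta_rot": [0,0,0],"fingers": 1},
  {"slide": [-0.013,0.329,0],"delta_rot": [0,0,0],"fingers": 1},
  {"slide": [0,0,0],"delta_rot": [0,0,0],"fingers": 1},
  {"slide": [0,0,0],"delta_rot": [0,0,0],"fingers": 1},
])

```text
time_s: 6.82
tcp_pos: [0.4269, -0.0611, 0.2393]
eef_rot: [-180.0, -0.1, -1.6]
contact_force: [0.0, -0.4, 0.3]
gripper_width: 0.0877
gripper_force: 0.0
```

Emit:
play_rows([
  {"slide": [0,0,0.25],"delta_rot": [0,0,0],"fingers": 1},
  {"slide": [0,0,0.23],"delta_rot": [0,0,0],"fingers": 1},
  {"slide": [0,0,0.15],"delta_rot": [0,0,0],"fingers": 1},
  {"slide": [0,0,0.07],"delta_rot": [0,0,0],"fingers": 1},
  {"slide": [0,0,0],"delta_rot": [0,0,0],"fingers": -1},
  {"slide": [0,0,0],"delta_rot": [0,0,0],"fingers": -1},
  {"slide": [0,0,0],"delta_rot": [0,0,0],"fingers": -1},
  {"slide": [0,0,0],"delta_rot": [0,0,0],"fingers": -1},
])

```text
time_s: 7.82
tcp_pos: [0.427, -0.0609, 0.1339]
eef_rot: [-180.0, -0.1, -1.5]
contact_force: [-0.5, 0.0, 0.2]
gripper_width: 0.0533
gripper_force: 0.0
```

Emit:
play_rows([
  {"slide": [0,0,0],"delta_rot": [0,0,0],"fingers": -1},
  {"slide": [0,0,0],"delta_rot": [0,0,0],"fingers": -1},
  {"slide": [0,0,0],"delta_rot": [0,0,0],"fingers": -1},
])

```text
time_s: 8.2
tcp_pos: [0.4267, -0.0611, 0.1335]
eef_rot: [180.0, -0.0, -1.5]
contact_force: [-0.9, 0.1, 2.2]
gripper_width: 0.0334
gripper_force: 20.0
```

```bash
python3 - <<'E'
from h import *
k=plan([.4275,-.0615,.22],[180,0,-1.5],step=.045)
k=plan([.489,.333,.22],[180,0,-1.5],start=k)
k=plan([.489,.333,.088],[180,0,-1.5],step=.045,start=k)
E
```

```text
[0.003, 0.001, -0.288] [0.001, -0.0, -0.0]
[0.003, 0.001, -0.288] [0.001, -0.0, -0.0]
--
[0.043, -0.33, -0.0] [0.0, 0.0, 0.0]
[0.043, -0.33, -0.0] [0.0, 0.0, 0.0]
[0.043, -0.33, -0.0] [0.0, 0.0, 0.0]
[0.043, -0.33, -0.0] [0.0, 0.0, 0.0]
[0.043, -0.33, -0.0] [0.0, 0.0, 0.0]
[0.043, -0.33, -0.0] [0.0, 0.0, 0.0]
[0.043, -0.33, -0.0] [0.0, 0.0, 0.0]
[0.043, -0.33, -0.0] [0.0, 0.0, 0.0]
--
[0.0, -0.0, 0.293] [0.0, 0.0, 0.0]
[-0.0, -0.0, 0.293] [0.0, 0.0, 0.0]
[-0.0, -0.0, 0.293] [0.0, 0.0, 0.0]
--
```

Emit:
play_rows([
  {"slide": [0,0,-0.288],"delta_rot": [0,0,0],"fingers": -1},
  {"slide": [0,0,-0.288],"delta_rot": [0,0,0],"fingers": -1},
  {"slide": [0.043,-0.33,0],"delta_rot": [0,0,0],"fingers": -1},
  {"slide": [0.043,-0.33,0],"delta_rot": [0,0,0],"fingers": -1},
  {"slide": [0.043,-0.33,0],"delta_rot": [0,0,0],"fingers": -1},
  {"slide": [0.043,-0.33,0],"delta_rot": [0,0,0],"fingers": -1},
  {"slide": [0.043,-0.33,0],"delta_rot": [0,0,0],"fingers": -1},
  {"slide": [0.043,-0.33,0],"delta_rot": [0,0,0],"fingers": -1},
])

```text
time_s: 9.2
tcp_pos: [0.4731, 0.2366, 0.2197]
eef_rot: [-180.0, 0.0, -1.5]
contact_force: [0.6, -0.1, 0.3]
gripper_width: 0.0338
gripper_force: 20.0
```

Emit:
play_rows([
  {"slide": [0.043,-0.33,0],"delta_rot": [0,0,0],"fingers": -1},
  {"slide": [0.043,-0.33,0],"delta_rot": [0,0,0],"fingers": -1},
  {"slide": [0,0,0],"delta_rot": [0,0,0],"fingers": -1},
  {"slide": [0,0,0.293],"delta_rot": [0,0,0],"fingers": -1},
  {"slide": [0,0,0.293],"delta_rot": [0,0,0],"fingers": -1},
  {"slide": [0,0,0.293],"delta_rot": [0,0,0],"fingers": -1},
  {"slide": [0,0,0],"delta_rot": [0,0,0],"fingers": 0.05},
  {"slide": [0,0,0],"delta_rot": [0,0,0],"fingers": 0.05},
])

```text
time_s: 10.2
tcp_pos: [0.4895, 0.3339, 0.0896]
eef_rot: [-180.0, -0.1, -1.5]
contact_force: [0.4, 0.8, 1.1]
gripper_width: 0.0449
gripper_force: 0.0
```

Emit:
play_rows([
  {"slide": [0,0,0],"delta_rot": [0,0,0],"fingers": 0.05},
  {"slide": [0,0,-0.38],"delta_rot": [0,0,0],"fingers": 0.05},
  {"slide": [0,0,-0.38],"delta_rot": [0,0,0],"fingers": 0.05},
  {"slide": [0,0,-0.34],"delta_rot": [0,0,0],"fingers": 1},
  {"slide": [0,0,0],"delta_rot": [0,0,0],"fingers": 1},
])

```text
time_s: 10.82
tcp_pos: [0.4906, 0.3352, 0.26]
eef_rot: [-179.5, -0.5, -1.5]
contact_force: [-0.3, 0.9, -0.5]
gripper_width: 0.0607
gripper_force: 0.0
```

```bash
python3 - <<'E'
from h import *
from plant import r
import cv2
c=r.capture("scene"); cv2.imwrite("pics/s2.png",cv2.resize(c["image"][135:365,200:450],None,fx=2.6,fy=2.6))
k=plan([.565,.0115,.20],[180,0,-3],step=.055)
k=plan([.565,.0115,.047],[180,0,-3],step=.03,start=k)
E
```

```text
[0.08, 0.306, 0.053] [-0.01, -0.008, 0.047]
[0.081, 0.306, 0.053] [-0.01, -0.008, 0.047]
[0.082, 0.305, 0.053] [-0.01, -0.008, 0.047]
[0.083, 0.305, 0.054] [-0.01, -0.008, 0.047]
[0.084, 0.304, 0.054] [-0.01, -0.008, 0.047]
[0.086, 0.304, 0.054] [-0.01, -0.008, 0.047]
[0.087, 0.304, 0.054] [-0.01, -0.008, 0.047]
--
[-0.0, -0.0, 0.17] [0.0, 0.0, 0.0]
[-0.0, -0.0, 0.17] [0.0, 0.0, 0.0]
[-0.0, -0.0, 0.17] [0.0, 0.0, 0.0]
[-0.0, -0.0, 0.17] [0.0, 0.0, 0.0]
[-0.0, -0.0, 0.17] [0.0, 0.0, 0.0]
[-0.0, -0.0, 0.17] [0.0, 0.0, 0.0]
--
```

View pics/s2.png

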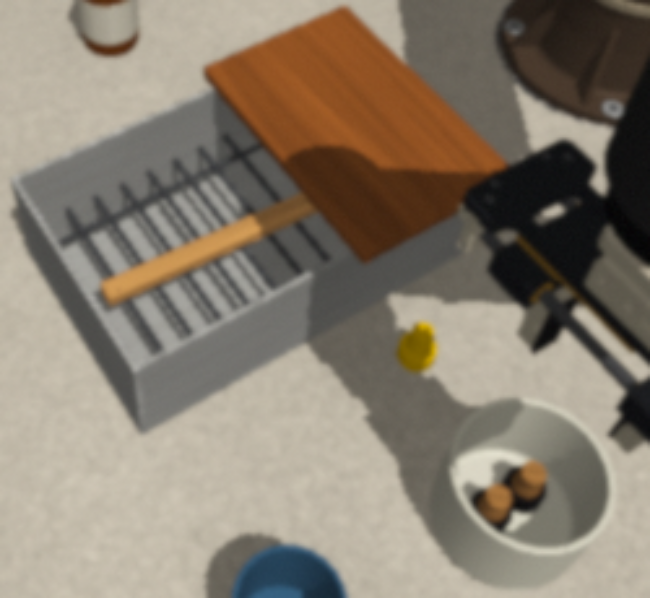

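Both stoppers stand in the crock at crop (495,505) and (530,482), and the spatula is undisturbed. Moving above the handle.

Emit:
play_rows([
  {"slide": [0.08,0.306,0.053],"delta_rot": [0,0,0.047],"fingers": 1},
  {"slide": [0.081,0.306,0.053],"delta_rot": [0,0,0.047],"fingers": 1},
  {"slide": [0.082,0.305,0.053],"delta_rot": [0,0,0.047],"fingers": 1},
  {"slide": [0.083,0.305,0.054],"delta_rot": [0,0,0.047],"fingers": 1},
  {"slide": [0.084,0.304,0.054],"delta_rot": [0,0,0.047],"fingers": 1},
  {"slide": [0.086,0.304,0.054],"delta_rot": [0,0,0.047],"fingers": 1},
  {"slide": [0.087,0.304,0.054],"delta_rot": [0,0,0.047],"fingers": 1},
  {"slide": [0,0,0],"delta_rot": [0,0,0],"fingers": 1},
])

```text
time_s: 11.88
tcp_pos: [0.5633, 0.0075, 0.1955]
eef_rot: [180.0, 0.1, -3.2]
contact_force: [0.3, -0.1, -0.5]
gripper_width: 0.0876
gripper_force: 0.0
```

Emit:
play_rows([
  {"slide": [0,0,0],"delta_rot": [0,0,0],"fingers": 1},
])

```text
time_s: 12.0
tcp_pos: [0.5638, 0.0102, 0.1965]
eef_rot: [-180.0, 0.0, -3.1]
contact_force: [-0.0, 0.8, -0.1]
gripper_width: 0.088
gripper_force: 0.0
```

```bash
python3 - <<'E'
from h import *
from plant import r
import cv2
s=r.get_state(); c=r.capture("wrist"); cv2.imwrite("pics/w2.png",c["image"])
R=Ro.from_euler("xyz",s["eef_rot"],degrees=True).as_matrix(); T=c["T_tool_cam"]
for X in [(.645,.007,.061),(.565,.0125,.061)]:
    q=T[:3,:3].T@(R.T@(np.array(X)-s["tcp_pos"])-T[:3,3]); th=np.arctan2(np.hypot(q[0],q[1]),q[2]); n=q[:2]/np.hypot(q[0],q[1])
    print(X,(n*th*c["fx"]+[c["cx"],c["cy"]]).round(1))
plan([.565,.0115,.07],[180,0,-3],step=.03)
E
```

```text
(0.645, 0.007, 0.061) [278.2 111.3]
(0.565, 0.0125, 0.061) [276.8 198.3]
[0.001, -0.001, 0.169] [-0.0, 0.0, -0.0]
[0.001, -0.001, 0.169] [-0.0, 0.0, -0.0]
[0.001, -0.001, 0.169] [-0.0, 0.0, -0.0]
[0.001, -0.001, 0.169] [-0.0, 0.0, -0.0]
[0.001, -0.001, 0.169] [-0.0, 0.0, -0.0]
--
```

View pics/w2.png

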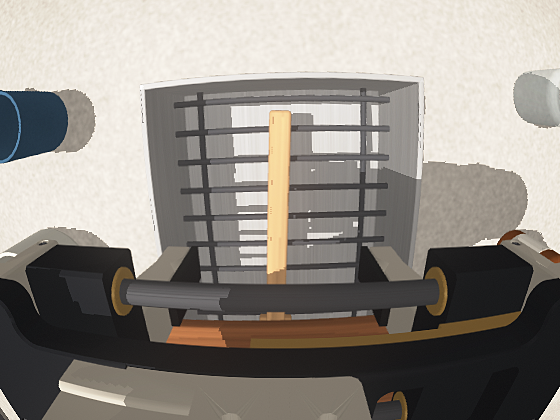

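The handle end shows at (280,111), prediction (278,111), and the basin is centred in view. Descending in stages.

Emit:
play_rows([
  {"slide": [0.003,0,0.25],"delta_rot": [0,0,0],"fingers": 1},
  {"slide": [0.003,0,0.25],"delta_rot": [0,0,0],"fingers": 1},
  {"slide": [0,0,0.2],"delta_rot": [0,0,0],"fingers": 1},
  {"slide": [0,0,0.13],"delta_rot": [0,0,0],"fingers": 1},
  {"slide": [0,0,0.08],"delta_rot": [0,0,0],"fingers": 1},
  {"slide": [0,0,0.04],"delta_rot": [0,0,0],"fingers": 1},
  {"slide": [0,0,0],"delta_rot": [0,0,0],"fingers": 1},
])

```text
time_s: 12.92
tcp_pos: [0.5651, 0.0107, 0.0544]
eef_rot: [-180.0, -0.0, -3.0]
contact_force: [-0.3, -0.3, 0.4]
gripper_width: 0.0882
gripper_force: 0.0
```

Emit:
play_rows([
  {"slide": [0,0,0.02],"delta_rot": [0,0,0],"fingers": 1},
  {"slide": [0,0,0.022],"delta_rot": [0,0,0],"fingers": 1},
  {"slide": [0,0,0],"delta_rot": [0,0,0],"fingers": 1},
])

```text
time_s: 13.3
tcp_pos: [0.5649, 0.0102, 0.0479]
eef_rot: [180.0, 0.0, -3.0]
contact_force: [-0.5, 0.8, 0.3]
gripper_width: 0.0875
gripper_force: 0.0
```

Emit:
play_rows([
  {"slide": [0,0,0],"delta_rot": [0,0,0],"fingers": -1},
  {"slide": [0,0,0],"delta_rot": [0,0,0],"fingers": -1},
  {"slide": [0,0,0],"delta_rot": [0,0,0],"fingers": -1},
  {"slide": [0,0,0],"delta_rot": [0,0,0],"fingers": -1},
  {"slide": [0,0,0],"delta_rot": [0,0,0],"fingers": -1},
  {"slide": [0,0,0],"delta_rot": [0,0,0],"fingers": -1},
  {"slide": [0,0,0],"delta_rot": [0,0,0],"fingers": -1},
  {"slide": [0,0,0],"delta_rot": [0,0,0],"fingers": -1},
], squeeze=45)

```text
time_s: 14.3
tcp_pos: [0.565, 0.0103, 0.0479]
eef_rot: [-180.0, -0.0, -3.0]
contact_force: [0.5, -0.4, -0.3]
gripper_width: 0.0196
gripper_force: 44.8
```

```bash
cat >> h.py <<'E'
def rows(wps):
    """wps: (lift, tilt deg, draw) of the spatula; pivot = blade's lower end; pose relative to the present one (tilt first in list = present)"""
    ps=[]
    for l,t,d in wps:
        R=Ro.from_euler("y",t,degrees=True)     # tool frame at tilt 0; +y = handle up
        ps.append((np.array([-.23,0,.003-l])+R.apply([.23+d,0,-.003]),R))
    for (p,R),(q,S) in zip(ps,ps[1:]):
        print((R.inv().apply(q-p)/.15).round(3).tolist(),((R.inv()*S).as_rotvec()/.08).round(3).tolist())
E
python3 - <<'E'
from h import *
n=12
rows([(0,0,0),(.005,0,0)]+[(.005,15*i/n,0) for i in range(1,n+1)])
E
```

```text
[0.0, 0.0, -0.033] [0.0, 0.0, 0.0]
[-0.001, 0.0, -0.033] [0.0, 0.273, 0.0]
[-0.001, 0.0, -0.033] [0.0, 0.273, 0.0]
[-0.001, 0.0, -0.033] [0.0, 0.273, 0.0]
[-0.001, 0.0, -0.033] [0.0, 0.273, 0.0]
[-0.001, 0.0, -0.033] [0.0, 0.273, 0.0]
[-0.001, 0.0, -0.033] [0.0, 0.273, 0.0]
[-0.001, 0.0, -0.033] [0.0, 0.273, 0.0]
[-0.001, 0.0, -0.033] [0.0, 0.273, 0.0]
[-0.001, 0.0, -0.033] [0.0, 0.273, 0.0]
[-0.001, 0.0, -0.033] [0.0, 0.273, 0.0]
[-0.001, 0.0, -0.033] [0.0, 0.273, 0.0]
[-0.001, 0.0, -0.033] [0.0, 0.273, 0.0]
```

Emit:
play_rows([
  {"slide": [0,0,-0.033],"delta_rot": [0,0,0],"fingers": -1},
  {"slide": [-0.001,0,-0.033],"delta_rot": [0,0.273,0],"fingers": -1},
  {"slide": [-0.001,0,-0.033],"delta_rot": [0,0.273,0],"fingers": -1},
  {"slide": [-0.001,0,-0.033],"delta_rot": [0,0.273,0],"fingers": -1},
  {"slide": [-0.001,0,-0.033],"delta_rot": [0,0.273,0],"fingers": -1},
  {"slide": [-0.001,0,-0.033],"delta_rot": [0,0.273,0],"fingers": -1},
])

```text
time_s: 15.05
tcp_pos: [0.563, 0.0105, 0.078]
eef_rot: [-180.0, -6.4, -3.0]
contact_force: [-0.8, 0.7, -0.9]
gripper_width: 0.0195
gripper_force: 44.8
```

Emit:
play_rows([
  {"slide": [-0.001,0,-0.033],"delta_rot": [0,0.273,0],"fingers": -1},
  {"slide": [-0.001,0,-0.033],"delta_rot": [0,0.273,0],"fingers": -1},
  {"slide": [-0.001,0,-0.033],"delta_rot": [0,0.273,0],"fingers": -1},
  {"slide": [-0.001,0,-0.033],"delta_rot": [0,0.273,0],"fingers": -1},
  {"slide": [-0.001,0,-0.033],"delta_rot": [0,0.273,0],"fingers": -1},
  {"slide": [-0.001,0,-0.033],"delta_rot": [0,0.273,0],"fingers": -1},
  {"slide": [-0.001,0,-0.033],"delta_rot": [0,0.273,0],"fingers": -1},
  {"slide": [0,0,0],"delta_rot": [0,0,0],"fingers": -1},
])

```text
time_s: 16.05
tcp_pos: [0.5555, 0.0107, 0.1117]
eef_rot: [-180.0, -15.1, -3.0]
contact_force: [0.8, -0.3, -0.7]
gripper_width: 0.0195
gripper_force: 44.8
```

```bash
python3 - <<'E'
from h import *
from plant import r
import cv2
c=r.capture("scene"); cv2.imwrite("pics/s3.png",cv2.resize(c["image"][100:330,180:430],None,fx=2.6,fy=2.6))
s=r.get_state(); R=Ro.from_euler("xyz",s["eef_rot"],degrees=True)
for sx in(.08,-.23): X=s["tcp_pos"]+R.apply([sx,0,-.005]); print(X.round(3),((proj(c,X)-[180,100])*2.6).round())
print(s["contact_force"],s["moment"],s["joints"].round(1))
E
```

```text
[0.632 0.007 0.137] [162. 320.]
[0.333 0.022 0.057] [447. 242.]
[ 0.41460155 -0.89063674 -0.65805233] [0.02703527 0.84113272 0.01264765] [ 25.8   7.5 -41.8  15.3 -28.3  48.5]
```

View pics/s3.png

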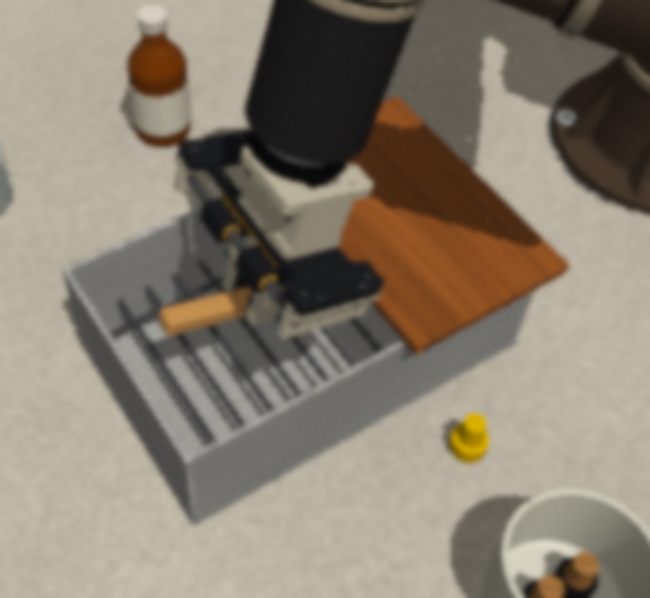

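The handle end is at (163,320) where predicted (162,320), so there was no slip, and forces are near zero. Drawing it out along its axis.

Emit:
play_rows([
  {"slide": [0.07,0,0],"delta_rot": [0,0,0],"fingers": -1},
  {"slide": [0.14,0,0],"delta_rot": [0,0,0],"fingers": -1},
  {"slide": [0.14,0,0],"delta_rot": [0,0,0],"fingers": -1},
  {"slide": [0.14,0,0],"delta_rot": [0,0,0],"fingers": -1},
  {"slide": [0.1,0,0],"delta_rot": [0,0,0],"fingers": -1},
])

```text
time_s: 16.73
tcp_pos: [0.6434, 0.0063, 0.1344]
eef_rot: [-180.0, -15.0, -3.0]
contact_force: [0.6, -0.4, -0.5]
gripper_width: 0.0197
gripper_force: 44.8
```

Emit:
play_rows([
  {"slide": [0.14,0,0],"delta_rot": [0,0,0],"fingers": -1},
  {"slide": [0.14,0,0],"delta_rot": [0,0,0],"fingers": -1},
  {"slide": [0.14,0,0],"delta_rot": [0,0,0],"fingers": -1},
  {"slide": [0.13,0,0],"delta_rot": [0,0,0],"fingers": -1},
  {"slide": [0,0,0],"delta_rot": [0,0,0],"fingers": -1},
  {"slide": [0,0,0],"delta_rot": [0,0,0],"fingers": -1},
])

```text
time_s: 17.48
tcp_pos: [0.7206, 0.0019, 0.1549]
eef_rot: [180.0, -14.9, -3.0]
contact_force: [-0.7, 0.2, -0.7]
gripper_width: 0.0194
gripper_force: 44.8
```

```bash
python3 - <<'E'
from h import *
from plant import r
import cv2
c=r.capture("scene"); cv2.imwrite("pics/s4.png",cv2.resize(c["image"][100:330,130:380],None,fx=2.6,fy=2.6))
s=r.get_state(); R=Ro.from_euler("xyz",s["eef_rot"],degrees=True)
for sx in(.08,-.23): X=s["tcp_pos"]+R.apply([sx,0,-.005]); print(X.round(3),((proj(c,X)-[130,100])*2.6).round())
print(s["contact_force"],s["moment"],s["joints"].round(1))
p=s["tcp_pos"]; e=s["eef_rot"]
k=plan(p+[0,0,.15],e,step=.03)
k=plan(p+[-.14,0,.15],e,step=.035,start=k)
E
```

```text
[ 0.796 -0.002  0.181] [ 84. 379.]
[0.497 0.014 0.101] [433. 282.]
[-0.12607586  0.51117965 -1.24552887] [0.0021174  0.91057703 0.01848542] [ 18.4  19.4 -16.    8.3 -40.9  63. ]
[0.052, 0.0, -0.193] [0.0, 0.0, 0.0]
[0.052, 0.0, -0.193] [0.0, 0.0, 0.0]
[0.052, 0.0, -0.193] [0.0, 0.0, 0.0]
[0.052, 0.0, -0.193] [0.0, 0.0, 0.0]
[0.052, 0.0, -0.193] [0.0, 0.0, 0.0]
--
[-0.225, 0.012, -0.06] [0.0, 0.0, 0.0]
[-0.225, 0.012, -0.06] [0.0, 0.0, 0.0]
[-0.225, 0.012, -0.06] [0.0, 0.0, 0.0]
[-0.225, 0.012, -0.06] [0.0, 0.0, 0.0]
--
```

View pics/s4.png

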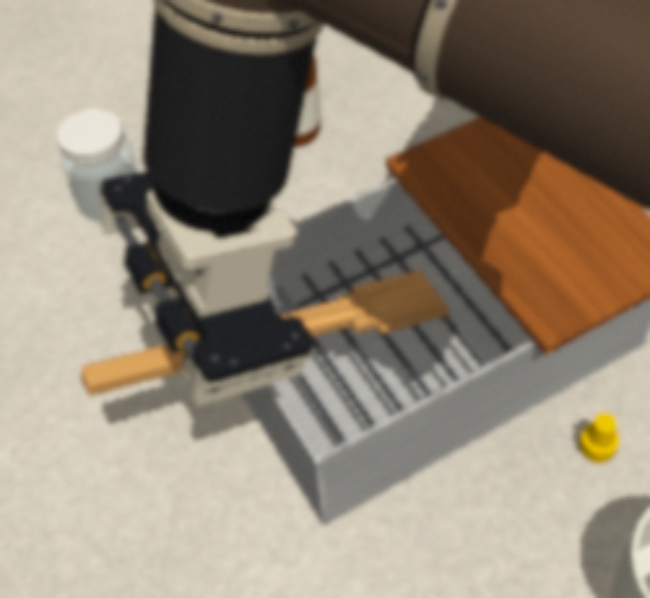

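The blade is clear of the board edge, with its end at about (432,290). Lifting straight up, then back over the board.

Emit:
play_rows([
  {"slide": [0.03,0,-0.1],"delta_rot": [0,0,0],"fingers": -1},
  {"slide": [0.052,0,-0.193],"delta_rot": [0,0,0],"fingers": -1},
  {"slide": [0.052,0,-0.193],"delta_rot": [0,0,0],"fingers": -1},
  {"slide": [0.052,0,-0.193],"delta_rot": [0,0,0],"fingers": -1},
  {"slide": [0.052,0,-0.193],"delta_rot": [0,0,0],"fingers": -1},
  {"slide": [0.02,0,-0.08],"delta_rot": [0,0,0],"fingers": -1},
])

```text
time_s: 18.27
tcp_pos: [0.7219, 0.0023, 0.3074]
eef_rot: [-179.9, -15.3, -3.0]
contact_force: [-0.5, -1.1, -1.3]
gripper_width: 0.0198
gripper_force: 44.8
```

Emit:
play_rows([
  {"slide": [-0.1,0.006,-0.027],"delta_rot": [0,0,0],"fingers": -1},
  {"slide": [-0.2,0.012,-0.053],"delta_rot": [0,0,0],"fingers": -1},
  {"slide": [-0.2,0.012,-0.053],"delta_rot": [0,0,0],"fingers": -1},
  {"slide": [-0.2,0.012,-0.053],"delta_rot": [0,0,0],"fingers": -1},
  {"slide": [-0.15,0.009,-0.04],"delta_rot": [0,0,0],"fingers": -1},
  {"slide": [-0.07,0.004,-0.018],"delta_rot": [0,0,0],"fingers": -1},
  {"slide": [0,0,0],"delta_rot": [0,0,0],"fingers": -1},
  {"slide": [0,0,0],"delta_rot": [0,0,0],"fingers": -1},
])

```text
time_s: 19.27
tcp_pos: [0.5788, 0.0014, 0.303]
eef_rot: [180.0, -15.0, -3.0]
contact_force: [0.3, -0.1, -0.6]
gripper_width: 0.0195
gripper_force: 44.8
```

Emit:
play_rows([
  {"slide": [0,0,0],"delta_rot": [0,0,0],"fingers": -1},
  {"slide": [0,0,0],"delta_rot": [0,0,0],"fingers": -1},
  {"slide": [0,0,0],"delta_rot": [0,0,0],"fingers": -1},
  {"slide": [0,0,0],"delta_rot": [0,0,0],"fingers": -1},
  {"slide": [0,0,0],"delta_rot": [0,0,0],"fingers": -1},
  {"slide": [0,0,0],"delta_rot": [0,0,0],"fingers": -1},
])

```text
time_s: 20.02
tcp_pos: [0.5784, 0.0013, 0.3033]
eef_rot: [-180.0, -15.0, -3.0]
contact_force: [-0.1, 0.4, -0.1]
gripper_width: 0.0197
gripper_force: 44.8
```

```bash
python3 - <<'E'
from h import *
from plant import r
import cv2
c=r.capture("scene"); cv2.imwrite("pics/s5.png",c["image"])
s=r.get_state(); R=Ro.from_euler("xyz",s["eef_rot"],degrees=True)
for sx in(.08,-.23): X=s["tcp_pos"]+R.apply([sx,0,-.005]); print(X.round(3),proj(c,X).round())
print(s)
E
```

```text
[ 0.654 -0.003  0.329] [220. 160.]
[0.355 0.013 0.249] [355. 136.]
{'time_s': 20.075, 'joints': array([ 24.0457625 ,  -0.35982049, -20.19348376,   8.07865739,
       -56.99047719,  59.3230281 ]), 'qd': array([-0.01142834, -0.08901154,  0.08638366, -0.0150307 ,  0.10779882,
       -0.06916516]), 'joint_torque': array([-6.01645981e-03, -3.03050101e+01,  3.08493304e+01,  7.35337257e+00,
        8.37432984e-01, -1.09579327e-02]), 'tcp_pos': array([0.57835421, 0.00132709, 0.30331859]), 'eef_rot': array([-179.99978448,  -15.01751313,   -3.00776246]), 'contact_force': array([ 0.43763952,  0.0519373 , -0.79540751]), 'moment': array([0.01594725, 0.91587359, 0.00437911]), 'gripper_force': 44.793970584869385, 'gripper_width': 0.019354448953729307}
```

View pics/s5.png

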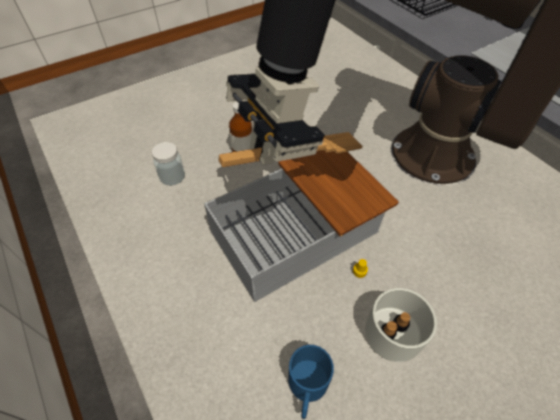

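The spatula is held clear of everything, with its handle end at (221,159) and blade end at (357,143). Both stoppers are in the standing crock at about (398,324), and the bystanders have not moved. Handing in.

```bash
python3 -c "
from plant import r
print(r.close_job())"
```

```text
the job is handed in; nothing more can be done
None
```

I handed the job in with both stoppers in the standing crock and the spatula held still about 11 cm above the board; the bottle, mug and jar were left alone, and no verdict was shown.

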